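Take the empty dish from the moisture analyser to the balance

TASK

Switch the moisture analyser off by turning its dial anticlockwise all the way to the end stop, then swing the flat cover aside until the sample port is completely uncovered. Lift the dish out by its tab, set it down gently and upright in the middle of the balance pan and let go, then swing the cover back until it covers the port fully again. Leave the bowl, the jar and the scanner where they are.

Things in the scene. Friction and masses are not known exactly. Their poses are not given: they have to be found in the camera images.
- port (a point): Centre of the analyser's round sample port, at the level of the flat deck on top (120 mm above the bench). The analyser is a fixed white box 280 mm (its x) by 320 mm (its y) by 120 mm tall; its frame stands upright, x pointing away from its display side. In that frame the box's centre is 25 mm in +x and 60 mm in -y from the port. The port is 108 mm across and 54 mm deep, with a flat floor.
- pivot (a point): Pivot screw of the cover, on its vertical axis at deck level (the screw head stands 13 mm above the deck); it lies 85 mm from the port centre in the analyser's +x. Axes as the analyser's.
- cover_handle (a point): Middle of the cover's upright black round handle post, 24 mm in diameter and 42 mm tall, centred 28 mm above the deck (post from 7 to 49 mm above the deck) and 125 mm from the pivot. The cover is a flat steel disc of 130 mm diameter and 5 mm thick, its top 7 mm above the deck, its centre 85 mm from the pivot on the line from pivot to handle. The handle travels in a level circle about the pivot. This point's x axis points from handle to pivot.
- cover (a joint): Angle of the cover about the pivot screw, rad: 0 is closed against its stop (handle on the -x side of the pivot, disc concentric with the port); grows as it swings anticlockwise seen from above, towards the analyser's -y, to a stop at 1.8. At 1.55 the disc is clear of the port's edge. It stays where it is left; moving it takes about 1 to 2 N at the handle.
- dial_grip (a point): The analyser's black dial, on its vertical axis and 37 mm above the deck, 60 mm from the port in the analyser's -x and 165 mm in its -y. Grip is an upright bar 57 mm long (this point's x axis, which turns with the dial), 14 mm thick (its y) and 32 mm tall, from 12 to 44 mm above the deck, on a disc of 60 mm diameter.
- dial (a joint): Angle of the dial, rad: 0 is off, the anticlockwise end stop (seen from above); grows clockwise to 2.1. It starts between 0.7 and 1.4, turns easily (0.04 N m) and stays where it is left.
- dish_center (a point): Aluminium sample dish, standing loose on the port's floor, hidden under the cover at first. Site at its centre, 25 mm above its underside; z up. Round, 92 mm in diameter, floor 4 mm thick, rim 12 mm tall and 3 mm thick; in the middle an upright lifting tab 44 mm long (this point's x axis), 12 mm thick (y), reaching 50 mm above the underside; in the port the tab ends 4 mm below the deck. 0.15 to 0.31 kg.
- pan (a point): Centre of the top face of the balance's round steel pan, 150 mm in diameter, level, 74 mm above the bench. The balance is a fixed white box 250 mm by 190 mm, 58 mm tall under the pan.
- bowl: Loose empty steel bowl, 140 mm across and 60 mm tall, at the left; origin at the centre of its underside. Not to be disturbed.
- jar: Loose closed white jar, 70 mm across and 90 mm tall, beyond the work; origin at the centre of its underside. Not to be disturbed.
- scanner: Loose hand-held barcode scanner lying on the bench at the right, 200 mm long (its x), 60 mm wide, 45 mm tall; origin under the middle of its handle. Not to be disturbed.

How it is judged:
By the outcome, as a careful person would: the job done as asked, in the order asked, and still so for the second after the job is handed in, with the robot touching nothing.
It also fails if it takes over 72 s, if anything falls off the work surface, if the arm or the gripper's body presses on something with over 40 N, if the wrist force passes 120 N, or if a joint passes its speed limit or range.

ROBOT

A 7-joint arm with a two-finger parallel gripper is mounted at the origin on the work surface. World frame = base frame: x ahead of the robot, y to its left, z up, the work surface at z = 0. Lengths are in m, angles in rad, forces in N, time in s.
With the tool pointing down it reaches from about 0.4 to 0.9 m from the base axis. Payload 5.5 kg.
Tool frame: the origin (TCP) lies midway between the tips of the shut fingers; the grasp point (between the pads) lies 19 mm behind it (manip.grip_depth is the distance from the TCP to the grasp point, in m); z points along the fingers, x is the direction in which the jaws open and shut, and the axes are right-handed (so a half turn about z gives the same grasp; the last joint's range is limited). The gripper opens to 92 mm and grips with 3 to 60 N. Pads are 19 mm wide; open, the fingers measure 130 mm over their backs; the gripper's body (75 mm by 190 mm) begins 47 mm behind the grasp point.
Start: joints at [1.394, 0.501, -0.427, 1.55, 0.221, 1.138, -0.21], TCP at [0.277, -0.588, 0.227] pointing down, gripper open.
Joint ranges: [-2.88, 2.88], [-0.31, 2.03], [-1.54, 1.56], [0.2, 2.42], [-1.41, 4.55], [0.19, 2.02], [-2.57, 2.57]. Speed limits (rad/s): [2.57, 2.57, 3.14, 3.14, 3.14, 3.14, 3.14].

INTERFACE

Orientations are given as a unit quaternion [x, y, z, w].
In Python, from bench import manip, effector, viewer gives the robot as it stands. Calls block until the motion is done:
- manip.move_pose(position, orientation): joint-space move of the TCP to a pose.
- manip.servo_line(position, ori=None, vel=0.15): straight line of the TCP; ori=None keeps the orientation; vel is the mean speed in m/s.
- manip.movej(angles): joint-space move.
- effector.open_jaws() and effector.close(f_grip=None): open the fingers fully, or close them until they stop; f_grip is the grip in N (None keeps the last).
- manip.sleep(seconds).
- manip.solve_ik(position, orientation): joint angles nearest the present ones, or None.
- viewer.get_image(name): name is "scene" or "top" or "wrist"; returns the picture (420x560x3 uint8, red, green, blue); there is no depth.
- viewer.get_calibration(name): a dict with "vfov" (degrees; the focal length in pixels is half the picture's height over the tangent of half this angle, whatever the lens; pixels are square), "cx", "cy" (the principal point, pixels), "eye" and "attitude" of the camera in the world. Camera axes: x right, y down, z forward; pixel columns grow to the right and rows downward; lengths in m; the calibration is good to about 2 mm. A picture is of the moment at which its call begins: read the wrist's pose just before it. get_calibration takes no time and is no camera call; for the wrist camera it gives the pose at the moment of the call.
A pose or a line that the arm cannot do raises manip.PlanningError and nothing moves.
- manip.hand_in(): hands the job in, once; it reports no verdict.
Readings, each from a call of its own:
- manip.current_clock(): time.
- manip.current_q(): joint angles.
- manip.current_joint_velocities(): joint speeds.
- manip.current_tau(): joint torques, N m.
- manip.current_tool_pos(): TCP position.
- manip.current_tcp_rot(): TCP orientation.
- manip.current_force(): force on the tool from outside, world axes, zero at the start.
- manip.current_wrist_torque(): the same for the moment, N m.
- manip.current_finger_gap(): finger opening in m.
Only numpy, scipy, OpenCV 4.12 (cv2) and the standard library are available. Lean on these libraries where they do the work, as an engineer would, in place of code of your own. Each camera call takes 0.05 s, during which the arm holds its last target. There are 200 camera calls.

## Working session

There is one attempt and no reset: what is moved stays moved. The work goes in short steps, each a Python script; the robot and the scene stay as the last script left them, time stands still between calls to the robot, and variables do not carry over. Pictures are saved under pics/ and viewed, about 8 in all and at most 12, crops included, and the job is handed in when it is done.

```bash
ls; mkdir -p pics; python3 - <<'E'
from bench import manip, effector, viewer
import cv2, numpy as np
for n in ["scene","top","wrist"]:
    c=viewer.get_calibration(n); print(n,c)
    im=viewer.get_image(n)[:,:,::-1]; cv2.imwrite(f"pics/{n}0.png",im)
a=cv2.imread("pics/scene0.png");b=cv2.imread("pics/top0.png")
print(manip.current_clock(),manip.current_tcp_rot(),manip.grip_depth)
E
```

```text
pics
scene {'vfov': 50.76028075366099, 'cx': 278.0818674753684, 'cy': 211.4956479359157, 'eye': array([1.08528258, 0.89630412, 1.09555644]), 'attitude': array([ 0.21663922,  0.8924572 , -0.38360156, -0.09714647])}
top {'vfov': 52.21608079440382, 'cx': 278.57701946113514, 'cy': 204.75676632445035, 'eye': array([ 0.31040015, -0.00218011,  1.71719915]), 'attitude': array([-0.69503372,  0.71287297, -0.06462347,  0.06755789])}
wrist {'vfov': 68.94762609417393, 'cx': 274.4114050880609, 'cy': 204.88590525894355, 'eye': array([ 0.34911933, -0.55530082,  0.38418536]), 'attitude': array([ 0.83502938, -0.53001924, -0.07961781,  0.12436453])}
0.15 [ 8.44328565e-01 -5.35825257e-01 -6.21713850e-04 -4.25599735e-04] 0.0188
```

View pics/top0.png

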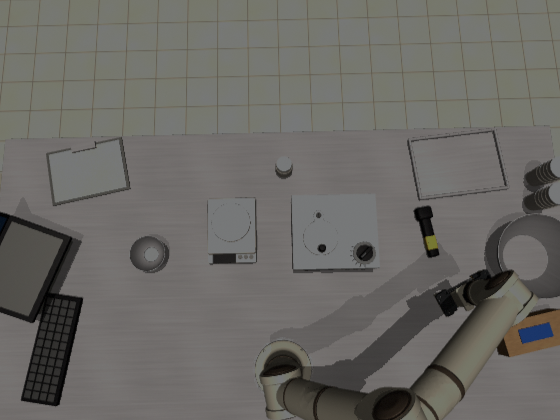

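View pics/scene0.png

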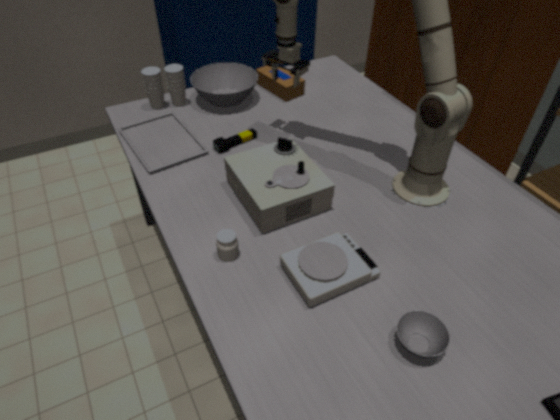

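The top view shows the analyser box at (292–378, 195–270), with the handle near (322,248), the pivot near (319,215) and the dial near (365,253). The pan is near (232,222). The scene view agrees, and the cover is closed. Next I'll get coarse positions and then move the wrist camera overhead.

```bash
cat > h.py <<'E'
from bench import manip, effector, viewer
import cv2, numpy as np
from scipy.spatial.transform import Rotation as R
def ray(c,px):
    f=210/np.tan(np.radians(c["vfov"])/2)
    d=R.from_quat(c["attitude"]).apply([(px[0]-c["cx"])/f,(px[1]-c["cy"])/f,1.])
    return np.array(c["eye"]),d
def onz(c,px,z):
    e,d=ray(c,px); return e+d*(z-e[2])/d[2]
def project(c,P):
    f=210/np.tan(np.radians(c["vfov"])/2)
    v=R.from_quat(c["attitude"]).inv().apply(np.array(P)-c["eye"]); return v[:2]/v[2]*f+[c["cx"],c["cy"]]
def down(yaw):  # tool z down, jaw axis x at world angle yaw
    return (R.from_euler("z",yaw)*R.from_euler("x",np.pi)).as_quat()
def snap(n,fn):
    c=viewer.get_calibration(n); im=viewer.get_image(n)[:,:,::-1].copy(); cv2.imwrite(f"pics/{fn}.png",im); return c,im
E
python3 - <<'E'
from h import *
c=viewer.get_calibration("top")
for n,p,z in [("pivot",(319,215),.133),("handle",(322,248),.169),("dial",(365,253),.164),("pan",(232,222),.074),("jar",(284,162),.09),("bowl",(149,253),.06),("scanner",(428,232),.04)]:
    print(n,onz(c,p,z).round(3))
for p in [(292,196),(376,195),(378,268),(292,270)]: print("box",onz(c,p,.12).round(3))
w=viewer.get_calibration("wrist");Rt=R.from_quat(manip.current_tcp_rot())
print("cam in tool",Rt.inv().apply(w["eye"]-manip.current_tool_pos()),Rt.inv().apply(R.from_quat(w["attitude"]).apply([0,0,1])),"tool x",Rt.apply([1,0,0]))
b=cv2.imread("pics/top0.png")[180:285,190:390]
cv2.imwrite("pics/crop0.png",cv2.convertScaleAbs(cv2.resize(b,None,fx=4,fy=4,interpolation=3),alpha=1.3))
for y in (-.1,-.15,-.2):
  for yaw in np.arange(-3,3.1,.5):
    q=manip.solve_ik([.5,y,.38],down(yaw)); print(y,yaw,None if q is None else np.round(q,2))
E
```

```text
pivot [ 0.568 -0.15   0.133]
handle [ 0.441 -0.152  0.169]
dial [ 0.42  -0.307  0.164]
pan [0.558 0.183 0.074]
jar [ 0.789 -0.025  0.09 ]
bowl [0.448 0.506 0.06 ]
scanner [ 0.504 -0.583  0.04 ]
box [ 0.646 -0.051  0.12 ]
box [ 0.641 -0.371  0.12 ]
box [ 0.366 -0.36   0.12 ]
box [ 0.367 -0.043  0.12 ]
cam in tool [ 0.00146267 -0.07951791 -0.158384  ] [4.98486360e-04 2.92141714e-01 9.56374911e-01] tool x [ 0.42578182 -0.90482461 -0.00150596]
-0.1 -3.0 [-1.    0.28  1.39  1.73 -0.28  1.37 -2.56]
-0.1 -2.5 [ 0.74  0.14 -0.66  1.68  0.09  1.35 -2.44]
-0.1 -2.0 [ 0.8   0.15 -0.73  1.68  0.1   1.35 -1.95]
-0.1 -1.5 [ 0.88  0.16 -0.83  1.68  0.12  1.36 -1.47]
-0.1 -1.0 [ 0.94  0.18 -0.9   1.67  0.14  1.36 -0.98]
-0.1 -0.5 [ 1.    0.19 -0.98  1.67  0.16  1.36 -0.5 ]
-0.1 0.0 [ 1.06  0.21 -1.05  1.67  0.19  1.37 -0.03]
-0.1 0.5 [ 1.1   0.23 -1.12  1.67  0.21  1.37  0.45]
-0.1 1.0 [ 1.18  0.27 -1.23  1.67  0.26  1.39  0.91]
-0.1 1.5 [ 1.17  0.27 -1.23  1.67  0.26  1.39  1.41]
-0.1 2.0 [ 1.19  0.29 -1.26  1.67  0.28  1.39  1.89]
-0.1 2.5 [ 1.21  0.3  -1.29  1.67  0.29  1.39  2.38]
-0.1 3.0 None

[... 702 characters left out ...]
2.55]
-0.2 -3.0 [-0.71  0.39  1.37  1.66 -0.39  1.41 -2.28]
-0.2 -2.5 [ 0.76  0.19 -0.5   1.62  0.09  1.36 -2.25]
-0.2 -2.0 [ 0.82  0.19 -0.57  1.62  0.11  1.36 -1.76]
-0.2 -1.5 [ 0.9   0.21 -0.67  1.62  0.13  1.36 -1.28]
-0.2 -1.0 [ 0.97  0.22 -0.75  1.61  0.15  1.37 -0.8 ]
-0.2 -0.5 [ 1.03  0.24 -0.84  1.61  0.18  1.37 -0.33]
-0.2 0.0 [ 1.1   0.25 -0.92  1.61  0.21  1.38  0.15]
-0.2 0.5 [ 1.13  0.27 -0.97  1.61  0.22  1.38  0.63]
-0.2 1.0 [ 1.19  0.3  -1.06  1.61  0.26  1.39  1.1 ]
-0.2 1.5 [ 1.24  0.32 -1.14  1.61  0.3   1.4   1.57]
-0.2 2.0 [ 1.28  0.36 -1.22  1.61  0.34  1.42  2.03]
-0.2 2.5 [ 1.32  0.39 -1.29  1.61  0.38  1.43  2.49]
-0.2 3.0 [-0.71  0.39  1.37  1.66 -0.39  1.41 -2.57]
```

View pics/crop0.png

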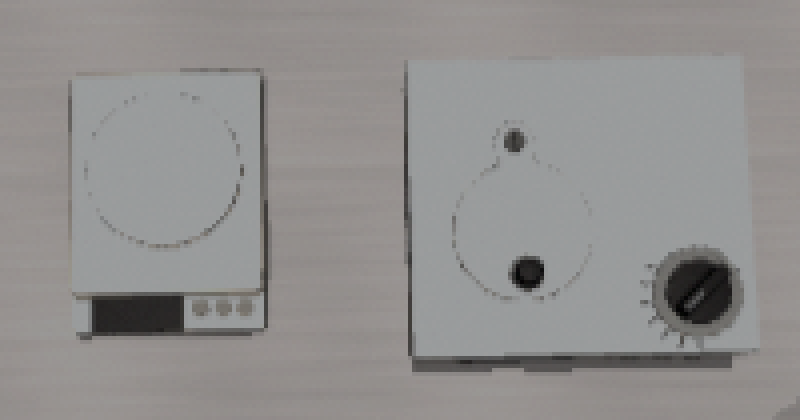

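The crop shows the pivot at crop (514,140), the handle at (528,272) and the dial at (700,292), with the dial's pointer at lower left. The pan centre is near (163,168). One concern is that the open fingers span 130 mm and the port is only 108 mm, so I'll check the documented gripper calls. Then I'll take close wrist views.

View pics/w1b.png

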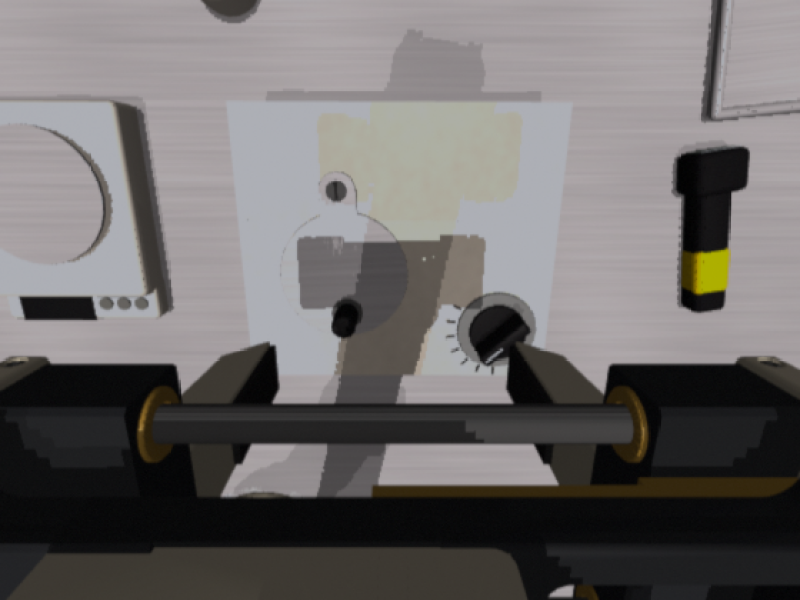

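View pics/w2.png

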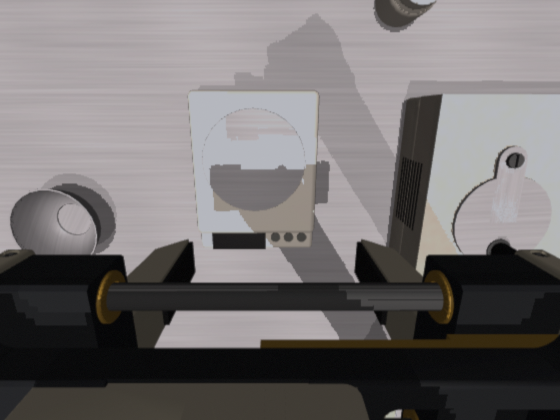

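In w1 (shown at 1.43×) the pivot screw is at (336,190), the handle post runs from (350,308) to its top at (344,325), and the dial is at (495,332). In w2 the pan's ellipse is centred near (253,158). I'll refine these with masks and ellipse fits.

```bash
python3 - <<'E'
from h import *
cal={'vfov': 68.94762609417393, 'cx': 274.4114050880609, 'cy': 204.88590525894355}
c1=dict(cal,eye=np.array([ 0.59971542, -0.20259733,  0.55777172]),attitude=[-0.69875848,  0.69988045,  0.10442727, -0.10487558])
c2=dict(cal,eye=np.array([0.6308363 , 0.15696508, 0.51825166]),attitude=[-0.69850349,  0.70023216,  0.10385354, -0.10479614])
im=cv2.imread("pics/w1.png"); g=cv2.cvtColor(im,cv2.COLOR_BGR2GRAY); g2=cv2.cvtColor(cv2.imread("pics/w2.png"),cv2.COLOR_BGR2GRAY)
for n,(x0,y0,x1,y1),t in [("pivot",(222,120,248,148),100),("handle",(228,205,256,240),45),("dial",(318,205,378,258),70)]:
    m=(g[y0:y1,x0:x1]<t).astype(np.uint8); k,l,s,ce=cv2.connectedComponentsWithStats(m)
    i=1+np.argmax(s[1:,4]); p=ce[i]+[x0,y0]; print(n,s[i],p.round(1),[onz(c1,p,z).round(4) for z in (.120,.133,.148,.169)])
for p in [(159.6,70.7),(400.4,70.7)]: print("box far",onz(c1,p,.12).round(4))
# box side edges: line fit where bright box meets bench is weak; use Canny + Hough
e=cv2.Canny(g,40,100)
for L in cv2.HoughLinesP(e,1,np.pi/360,40,minLineLength=60,maxLineGap=8)[:,0]:
    a,b=onz(c1,L[:2],.12),onz(c1,L[2:],.12)
    if .33<min(a[0],b[0]) and max(a[0],b[0])<.68 and -.42<a[1]<.02: print("line",L,a[:2].round(3),b[:2].round(3))
# pan circle: edge pixels of w2 near expected pan, fit circle at z=.074 via world points
def circ(P):
    A=np.c_[2*P,np.ones(len(P))]; s=np.linalg.lstsq(A,(P**2).sum(1),rcond=None)[0]; return s[:2],np.sqrt(s[2]+s[:2]@s[:2])
def fit(c,g,cen,r,z):
    e=cv2.Canny(g,25,60); ys,xs=np.nonzero(e); W=np.array([onz(c,(x,y),z)[:2] for x,y in zip(xs,ys)]); cen=np.array(cen)
    for tol in (.015,.008,.005,.004,.003):
        d=np.linalg.norm(W-cen,axis=1); S=W[abs(d-r)<tol]; cen,rr=circ(S)
    a=np.arctan2(*(S-cen).T); return cen.round(4),rr.round(4),len(S),np.histogram(a,8,(-np.pi,np.pi))[0]
print("pan",fit(c2,g2,(.558,.183),.075,.074))
print("cover",fit(c1,g,(.483,-.15),.065,.127))
print("dialdisc",fit(c1,g,(.42,-.31),.030,.132))
ct=viewer.get_calibration("top"); gt=cv2.imread("pics/top0.png",0)
print("pan top",fit(ct,gt,(.558,.183),.075,.074)); print("cover top",fit(ct,gt,(.483,-.15),.065,.127))
cr=cv2.resize(im[200:262,215:385],None,fx=4.7,fy=4.7,interpolation=3)
cv2.imwrite("pics/d1.png",cv2.convertScaleAbs(cr,alpha=1.6,beta=20))
E
```

```text
pivot [  6   7  14  14 158] [234.8 133.3] [array([ 0.5703, -0.1476,  0.12  ]), array([ 0.5712, -0.1492,  0.133 ]), array([ 0.5722, -0.1511,  0.148 ]), array([ 0.5736, -0.1537,  0.169 ])]
handle [  5   5  21  26 409] [242.2 222.2] [array([ 0.4382, -0.1537,  0.12  ]), array([ 0.443 , -0.1552,  0.133 ]), array([ 0.4485, -0.1569,  0.148 ]), array([ 0.4563, -0.1592,  0.169 ])]
dial [  10    9   50   44 1516] [351.7 235.9] [array([ 0.4153, -0.3222,  0.12  ]), array([ 0.4208, -0.3186,  0.133 ]), array([ 0.4271, -0.3145,  0.148 ]), array([ 0.436 , -0.3088,  0.169 ])]
box far [ 0.6511 -0.0516  0.12  ]
box far [ 0.6507 -0.3694  0.12  ]
line [190 282 359 282] [ 0.335 -0.066] [ 0.335 -0.34 ]
line [315  71 378  71] [ 0.65  -0.257] [ 0.65 -0.34]
line [254 170 316 167] [ 0.519 -0.173] [ 0.523 -0.263]
line [247 214 258 151] [ 0.451 -0.161] [ 0.546 -0.18 ]
pan (array([0.5612, 0.1871]), np.float64(0.0749), 409, array([54, 44, 44, 22, 60, 53, 60, 72]))
cover (array([ 0.4866, -0.1535]), np.float64(0.0649), 287, array([41, 40,  9,  4, 45, 46, 58, 44]))
dialdisc (array([ 0.4255, -0.3125]), np.float64(0.0304), 138, array([17, 11, 21, 17, 17, 21, 19, 15]))
pan top (array([0.5556, 0.1856]), np.float64(0.075), 64, array([13, 15, 13,  5,  4,  0,  5,  9]))
cover top (array([ 0.4824, -0.1486]), np.float64(0.0649), 46, array([ 5,  8,  8, 10, 11,  4,  0,  0]))
```

View pics/d1.png

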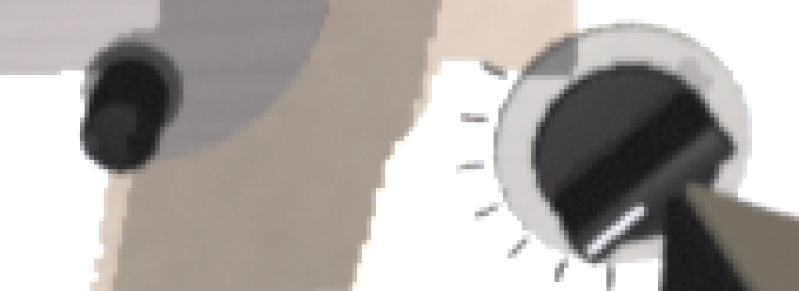

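Measured values agree with each other. The box edge gives a yaw of about 0 and a port at (.486,−.151). The pivot is at (.571,−.149), the dial at (.426,−.314) and the pan at (.561,.187). The dial pointer stands about 0.9 rad from off. I'll turn the dial now.

```bash
python3 - <<'E'
from h import *
cal={'vfov': 68.94762609417393, 'cx': 274.4114050880609, 'cy': 204.88590525894355}
c1=dict(cal,eye=np.array([ 0.59971542, -0.20259733,  0.55777172]),attitude=[-0.69875848,  0.69988045,  0.10442727, -0.10487558])
a,b=[onz(c1,(215+x/4.7,200+y/4.7),.164)for x,y in ((590,250),(645,208))]
d=b-a; ang=np.arctan2(d[1],d[0]); print("bar angle",ang, "pointer",a,b)
P=np.array([.426,-.314]); y0=ang-np.pi/2; print("yaw0",y0)
manip.move_pose([*P,.25],down(y0))
manip.servo_line([*P,.138],vel=.1); print(manip.current_force())
effector.close(10); print("gap",manip.current_finger_gap(),manip.current_force(),manip.current_wrist_torque())
yaw=y0; end=-np.pi/2+.15
while yaw<end-1e-6:
    yaw=min(yaw+.15,end); manip.move_pose([*P,.138],down(yaw)); print(round(yaw,2),manip.current_wrist_torque().round(2),manip.current_force().round(1),round(manip.current_finger_gap(),4))
effector.open_jaws()
manip.servo_line([*P,.25],vel=.2)
manip.move_pose([.52,-.2,.40],down(-1.57)); snap("wrist","w3"); print(manip.current_clock())
im=cv2.imread("pics/w3.png"); cv2.imwrite("pics/d3.png",cv2.convertScaleAbs(cv2.resize(im[60:270,150:410],None,fx=2.8,fy=2.8,interpolation=3),alpha=1.3))
E
```

```text
bar angle -0.8474321863562123 pointer [ 0.40750752 -0.29622361  0.164     ] [ 0.42124647 -0.31178234  0.164     ]
yaw0 -2.4182285131511088
[-0.4483772   0.59102935  0.00384834]
gap 0.01393066179809441 [ 1.24179147  1.06020056 -0.91998569] [ 0.22844547 -0.12515961  0.02821753]
-2.27 [ 0.46 -0.39  0.05] [ 2.   2.1 -0.9] 0.014
-2.12 [ 0.78 -0.66  0.06] [ 3.2  3.6 -1.5] 0.0137
-1.97 [ 1.01 -0.8   0.04] [ 2.   3.8 -1.6] 0.0138
-1.82 [ 1.01 -0.78 -0.05] [ 3.2  4.4 -1.4] 0.0138
-1.67 [ 1.21 -0.81  0.03] [ 4.3  4.9 -0.1] 0.0138
-1.52 [ 1.31 -0.81 -0.15] [ 4.1  6.2 -0.6] 0.0148
-1.42 [ 1.39 -0.95 -0.28] [ 4.8  5.7 -0.8] 0.0162
12.3167
```

View pics/d3.png

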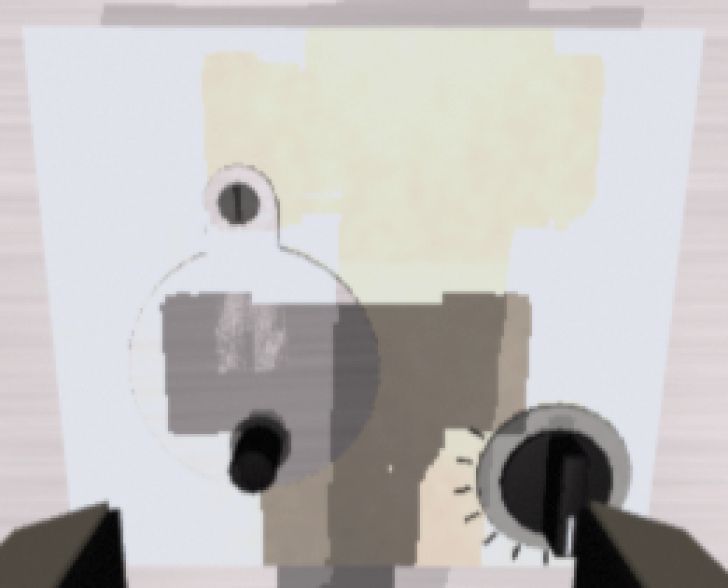

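The dial's bar now stands along x, at the last tick. The gap widened and the wrist moment rose at the end, so the end stop was reached. Next I'll open the cover.

```bash
cat >> h.py <<'E'
PIV=np.array([.571,-.150])
def hpos(th,r=.125): return PIV-r*np.array([np.cos(th),np.sin(th)])
def arc(ths,z=.135,vel=.15):
    for th in ths:
        manip.servo_line([*hpos(th),z],down(-np.pi/2+th),vel=vel)
        print(round(th,2),manip.current_force().round(1),round(manip.current_finger_gap(),4))
E
python3 - <<'E'
from h import *
th0=.04
manip.move_pose([*hpos(th0),.25],down(-np.pi/2+th0))
manip.servo_line([*hpos(th0),.135],vel=.12)
effector.close(8); print("gap",manip.current_finger_gap(),manip.current_force().round(1))
arc(np.linspace(th0,1.69,12)[1:])
effector.open_jaws()
manip.servo_line([*hpos(1.69),.25],vel=.2)
manip.move_pose([.53,-.16,.34],down(-1.57)); c,im=snap("wrist","w4"); print(c["eye"].tolist(),np.array(c["attitude"]).tolist(),manip.current_clock())
cv2.imwrite("pics/w4b.png",cv2.convertScaleAbs(cv2.resize(im,(800,600),interpolation=3),alpha=1.2))
E
```

```text
gap 0.023630370793582878 [-0.5  0.2  0.1]
0.19 [-0.2 -0.9  0.5] 0.0239
0.34 [ 2.2 -0.9 -0.8] 0.0242
0.49 [ 2.5  0.9 -1.1] 0.0236
0.64 [ 3.4  1.1 -0.7] 0.0234
0.79 [ 3.6  2.2 -0.4] 0.0236
0.94 [ 3.4  3.7 -0. ] 0.0238
1.09 [3.3 4.2 0.7] 0.024
1.24 [2.  5.8 0.5] 0.0238
1.39 [2.  4.9 1.1] 0.0234
1.54 [0.9 6.  2. ] 0.0236
1.69 [0.3 5.4 1.9] 0.024
[0.6099669696137778, -0.16150549025370461, 0.4974992967019422] [0.6996457765044526, -0.6989681776928979, -0.10460539304448394, 0.10486651390296237] 21.8583
```

View pics/w4b.png

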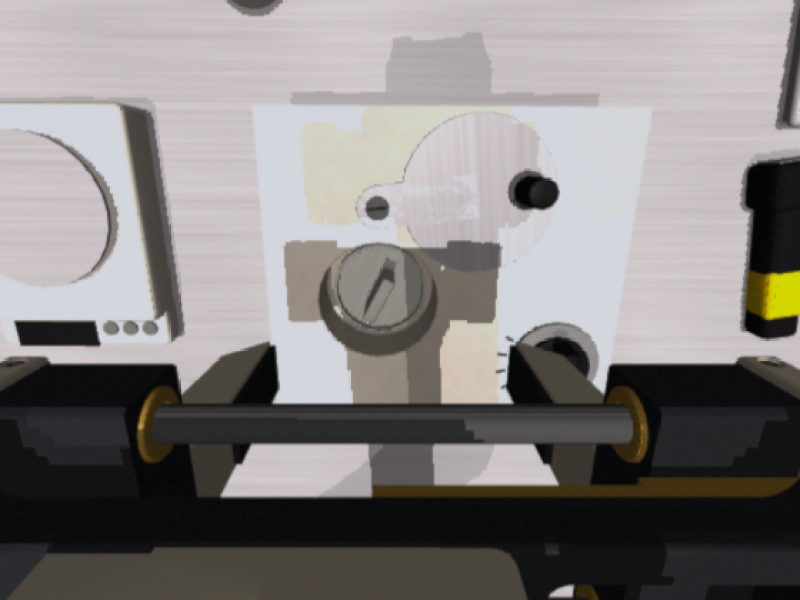

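The cover is clear of the port, which is at about (379,298) in the enlarged view. The dish's tab runs from about (370,315) to (392,262). I'll fit the port edge and the rim, and zoom in on the tab.

```bash
python3 - <<'E'
from h import *
c={'vfov': 68.94762609417393, 'cx': 274.4114050880609, 'cy': 204.88590525894355,"eye":np.array([0.6099669696137778, -0.16150549025370461, 0.4974992967019422]),"attitude":[0.6996457765044526, -0.6989681776928979, -0.10460539304448394, 0.10486651390296237]}
im=cv2.imread("pics/w4.png"); g=cv2.cvtColor(im,cv2.COLOR_BGR2GRAY)
def circ(P):
    A=np.c_[2*P,np.ones(len(P))]; s=np.linalg.lstsq(A,(P**2).sum(1),rcond=None)[0]; return s[:2],np.sqrt(s[2]+s[:2]@s[:2])
def fit(cen,r,z):
    e=cv2.Canny(g,25,60); ys,xs=np.nonzero(e); W=np.array([onz(c,(x,y),z)[:2] for x,y in zip(xs,ys)]); cen=np.array(cen)
    for tol in (.012,.007,.005,.003,.002):
        d=np.linalg.norm(W-cen,axis=1); S=W[abs(d-r)<tol]; cen,rr=circ(S)
    return cen.round(4),rr.round(4),len(S),np.histogram(np.arctan2(*(S-cen).T),8,(-np.pi,np.pi))[0]
print("port",fit((.486,-.151),.054,.12)); 
for z in(.078,): print("dish rim",fit((.486,-.151),.046,z))
print("port projected",project(c,(.486,-.151,.12)))
x0,y0=222,165; cr=cv2.resize(im[y0:y0+90,x0:x0+90],None,fx=6.6,fy=6.6,interpolation=3)
cv2.imwrite("pics/tab.png",cv2.convertScaleAbs(cr,alpha=1.5))
E
```

```text
port (array([ 0.4865, -0.1485]), np.float64(0.054), 290, array([36, 37, 34, 38, 38, 34, 36, 37]))
dish rim (array([ 0.4877, -0.1491]), np.float64(0.0456), 178, array([12, 24, 24, 28, 24, 24, 23, 19]))
port projected [266.16241033 210.98515973]
```

View pics/tab.png

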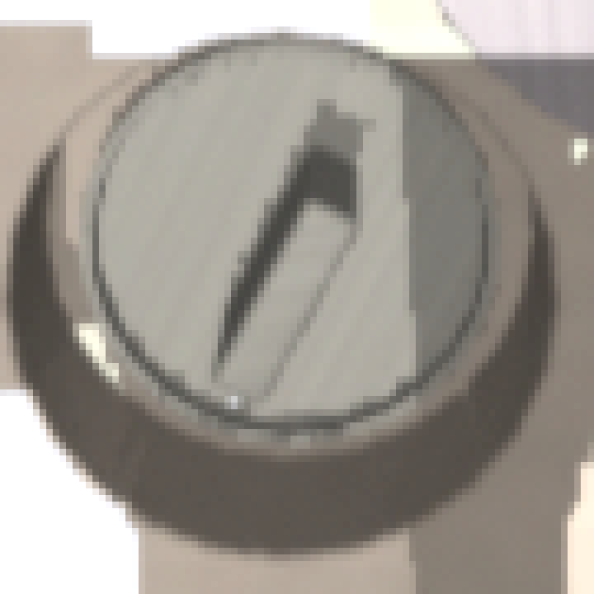

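Both fits are sharp, with the port at (.4865,−.1485) and the dish at (.488,−.149). The tab's top face has corners (308,200), (355,220), (265,400) and (213,380) in the crop.

The open fingers don't fit the port. So I'll lower them shut beyond one end of the tab, open them gently there until they stop, slide along to straddle the tab, and grip. I'll watch the force throughout.

```bash
python3 - <<'E'
from h import *
c={'vfov': 68.94762609417393, 'cx': 274.4114050880609, 'cy': 204.88590525894355,"eye":np.array([0.6099669696137778, -0.16150549025370461, 0.4974992967019422]),"attitude":[0.6996457765044526, -0.6989681776928979, -0.10460539304448394, 0.10486651390296237]}
C=np.array([onz(c,(222+x/6.6-.4,165+y/6.6-.4),.116)[:2] for x,y in ((308,200),(355,220),(265,400),(213,380))])
far,near=(C[0]+C[1])/2,(C[2]+C[3])/2; d=far-near
print("tab len",np.linalg.norm(d),"thick",np.linalg.norm(C[0]-C[1]),np.linalg.norm(C[2]-C[3]),"centre",C.mean(0),"ang",np.arctan2(d[1],d[0]))
u=-d/np.linalg.norm(d); yaw=np.arctan2(d[1],d[0])-np.pi/2; ctr=(C.mean(0)+[.4877,-.1491])/2
s=ctr+.0365*u; print("yaw",yaw,"start",s,"ctr",ctr)
np.save("tab.npy",[*ctr,*u,yaw])
effector.close(3); print("closed gap",manip.current_finger_gap())
manip.move_pose([*s,.20],down(yaw)); f0=manip.current_force()
for z in (.13,.112,.1,.089):
    manip.servo_line([*s,z],vel=.08); f=manip.current_force()-f0; print(z,f.round(1),manip.current_tool_pos().round(4))
    if np.linalg.norm(f)>6: print("STOP"); manip.servo_line([*s,.13],vel=.1); break
snap("top","t5"); print(manip.current_clock())
E
```

```text
tab len 0.04201101044039571 thick 0.010060234531356748 0.011259068832906819 centre [ 0.48570761 -0.149016  ] ang -0.46101552330531476
yaw -2.0318118501002114 start [ 0.45401436 -0.13282069] ctr [ 0.4867038 -0.149058 ]
closed gap 0.00039618992522419036
0.13 [-1.1  0.4 -3.2] [ 0.4545 -0.1328  0.1304]
0.112 [-1.7 -0.2 -1.4] [ 0.4534 -0.1326  0.1114]
0.1 [ 0.3 -0.6 -2.2] [ 0.4536 -0.1327  0.0994]
0.089 [-1.4  1.  -2.1] [ 0.4536 -0.1327  0.0885]
26.025
```

The shut fingers are in the port with no contact. Next I'll open them, slide along the tab and grip.

```bash
python3 - <<'E'
from h import *
*a,yaw=np.load("tab.npy"); ctr=np.array(a[:2]);u=np.array(a[2:])
effector.open_jaws(); print("gap",manip.current_finger_gap(),manip.current_force().round(1),manip.current_wrist_torque().round(2),manip.current_clock())
for d in (.027,.018,.009,.0):
    if manip.current_finger_gap()<.016: print("too narrow"); break
    manip.servo_line([*(ctr+d*u),.089],vel=.08); print(d,manip.current_force().round(1),manip.current_wrist_torque().round(2),round(manip.current_finger_gap(),4))
    if np.linalg.norm(manip.current_force())>15: print("STOP");break
else:
    effector.close(20); print("grip",manip.current_finger_gap(),manip.current_force().round(1),manip.current_wrist_torque().round(2),manip.current_clock())
E
```

```text
gap 0.030611473875463563 [ 3.4 -0.6 -0.1] [-0.16 -0.73  0.01] 26.6833
0.027 [4.9 3.8 0.2] [ 0.71 -0.84  0.06] 0.0496
0.018 [ 4.7  2.6 -1.4] [ 0.43 -0.93  0.07] 0.0605
0.009 [ 3.9  2.  -2.2] [ 0.53 -0.71  0.07] 0.0697
0.0 [ 2.2  5.2 -1.8] [ 1.02 -0.47 -0.13] 0.0714
grip 0.07238843887882772 [ 4.3  5.  -4. ] [ 1.07 -0.61 -0.41] 27.9667
```

```bash
python3 - <<'E'
from h import *
manip.sleep(.3); print("gap",manip.current_finger_gap())
if manip.current_finger_gap()>.02: effector.close(20)
print("grip",manip.current_finger_gap(),manip.current_force().round(1),manip.current_wrist_torque().round(2),manip.current_tool_pos().round(4),manip.current_clock())
E
```

```text
gap 0.05500948815002099
grip 0.011924812690549885 [-0.1  0.7  0.5] [ 0.05 -0.01 -0.02] [ 0.4867 -0.149   0.089 ] 28.9583
```

The tab is gripped at 11.9 mm, with the forces back near zero. Next I'll lift the dish, carry it to the pan and set it down with a force check.

```bash
python3 - <<'E'
from h import *
*a,yaw=np.load("tab.npy"); ctr=np.array(a[:2]); pan=[.561,.187]
fb=manip.current_force()
manip.servo_line([*ctr,.21],vel=.12); manip.sleep(.2)
print("lift",manip.current_finger_gap(),(manip.current_force()-fb).round(1),manip.current_wrist_torque().round(2))
assert manip.current_finger_gap()>.008
manip.servo_line([*pan,.21],vel=.22)
manip.servo_line([*pan,.108],vel=.12); manip.sleep(.3)
F=lambda:np.mean([manip.current_force()[2] for _ in range(5)])
f0=F(); z=.103
manip.servo_line([*pan,z],vel=.04)
while z>.0945:
    z-=.0015; manip.servo_line([*pan,z],vel=.03); f=F()-f0; print(round(z,4),round(f,2))
    if f>1.5: break
effector.open_jaws(); print(manip.current_finger_gap())
manip.servo_line([*pan,.20],vel=.12); print(manip.current_clock())
manip.move_pose([.55,.16,.36],down(-1.57)); c,im=snap("wrist","w6"); ct,t=snap("top","t6"); print(c["eye"].tolist(),np.array(c["attitude"]).tolist(),manip.current_clock())
E
```

```text
lift 0.012116217343451943 [ 0.3 -1.  -3.5] [ 0.07  0.   -0.01]
0.1015 -0.71
0.1 -0.26
0.0985 -1.59
0.097 -0.52
0.0955 10.15
0.09166083217637395
37.2583
[0.629976036591747, 0.1586167131706262, 0.5174640912733545] [-0.6990167400724715, 0.6996137826374825, 0.10433775596260016, -0.10502278287503608] 38.05
```

View pics/w6.png

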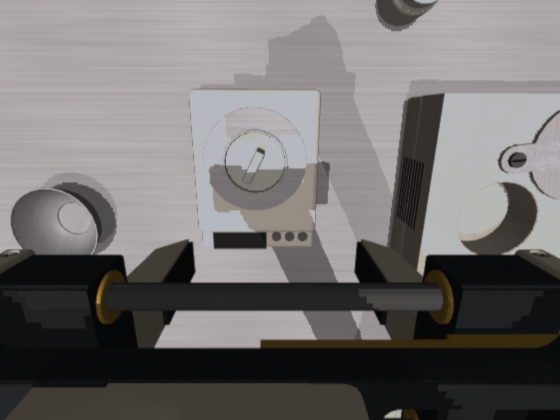

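The dish stands upright on the pan at about (256,161), with the pan centred near (254,158). I'll measure the offset, then close the cover to its stop with force feedback.

```bash
python3 - <<'E'
from h import *
import h
c=viewer.get_calibration("wrist"); g=cv2.imread("pics/w6.png",0)
def circ(P):
    A=np.c_[2*P,np.ones(len(P))]; s=np.linalg.lstsq(A,(P**2).sum(1),rcond=None)[0]; return s[:2],np.sqrt(s[2]+s[:2]@s[:2])
def fit(cen,r,z):
    ys,xs=np.nonzero(cv2.Canny(g,25,60)); W=np.array([onz(c,(x,y),z)[:2] for x,y in zip(xs,ys)])
    for tol in (.012,.007,.005,.003,.002):
        d=np.linalg.norm(W-cen,axis=1); S=W[abs(d-r)<tol]; cen,rr=circ(S)
    return cen.round(4),rr.round(4),len(S)
print("pan",fit(np.array([.561,.187]),.075,.074),"dish",fit(np.array([.561,.187]),.046,.086))
h.PIV=np.array([.5713,-.149]); th0=1.69
manip.move_pose([*hpos(th0),.25],down(-np.pi/2+th0))
manip.servo_line([*hpos(th0),.135],vel=.12)
effector.close(8); print("gap",manip.current_finger_gap(),manip.current_force().round(1))
arc(np.linspace(th0,.1,12)[1:])
for th in np.arange(.07,-.11,-.03):
    arc([th],vel=.05)
    if manip.current_force()[1]<-9: break
print(manip.current_clock())
E
```

```text
pan (array([0.5603, 0.1867]), np.float64(0.0749), 356) dish (array([0.5613, 0.1854]), np.float64(0.0455), 196)
gap 0.023924024131331417 [-0.7  0.1 -0. ]
1.55 [ 0.2 -0.2 -1.5] 0.0238
1.4 [-0.4 -1.2 -1.9] 0.0237
1.26 [ 0.4 -1.2 -1.6] 0.0239
1.11 [-1.  -1.4 -0.8] 0.024
0.97 [-1.7 -1.1  0.2] 0.0239
0.82 [-2.  -0.2 -1. ] 0.0238
0.68 [-2.7 -0.3  0.2] 0.0236
0.53 [-2.  -0.6 -0.5] 0.024
0.39 [-0.2  0.3 -0.3] 0.0238
0.24 [-0.3  1.3 -1. ] 0.0239
0.1 [ 2.2 -0.1 -1.8] 0.0237
0.07 [ 2.3  0.8 -2.1] 0.0235
0.04 [ 2.9  0.8 -2.7] 0.0238
0.01 [ 3.7  0.2 -3.9] 0.0235
-0.02 [ 5.  -1.3 -4.8] 0.0239
-0.05 [  5.4 -11.4  -7.5] 0.0239
46.7
```

The stop was reached at about −0.03 in my frame, where the force on the tool jumped to −11 N. I'll release, retreat and check everything.

```bash
python3 - <<'E'
from h import *
effector.open_jaws(); p=manip.current_tool_pos()
manip.servo_line([p[0],p[1],.26],vel=.15)
manip.move_pose([.52,-.13,.44],down(-1.57)); manip.sleep(.3)
c,im=snap("wrist","w7"); g=cv2.cvtColor(im,cv2.COLOR_BGR2GRAY)
def circ(P):
    A=np.c_[2*P,np.ones(len(P))]; s=np.linalg.lstsq(A,(P**2).sum(1),rcond=None)[0]; return s[:2],np.sqrt(s[2]+s[:2]@s[:2])
ys,xs=np.nonzero(cv2.Canny(g,25,60)); W=np.array([onz(c,(x,y),.127)[:2] for x,y in zip(xs,ys)]); cen=np.array([.4865,-.149])
for tol in (.012,.007,.005,.003,.002):
    d=np.linalg.norm(W-cen,axis=1); S=W[abs(d-.065)<tol]; cen,rr=circ(S)
print("cover",cen.round(4),rr,len(S)); 
cv2.imwrite("pics/w7b.png",cv2.convertScaleAbs(cv2.resize(im,(800,600),interpolation=3),alpha=1.2))
ct,t=snap("top","t7"); a=cv2.imread("pics/top0.png")
for n,p,z in [("jar",(284,162),.09),("bowl",(149,253),.06),("scanner",(428,232),.04)]:
    x,y=p; print(n,"mean change",np.abs(t[y-22:y+23,x-22:x+23].astype(int)-a[y-22:y+23,x-22:x+23]).mean().round(2))
print(manip.current_clock(),manip.current_force().round(1))
E
```

```text
cover [ 0.4868 -0.1482] 0.06526920439799015 247
jar mean change 0.55
bowl mean change 0.52
scanner mean change 1.36
50.05 [-0.3  0.1  0.2]
```

View pics/w7b.png

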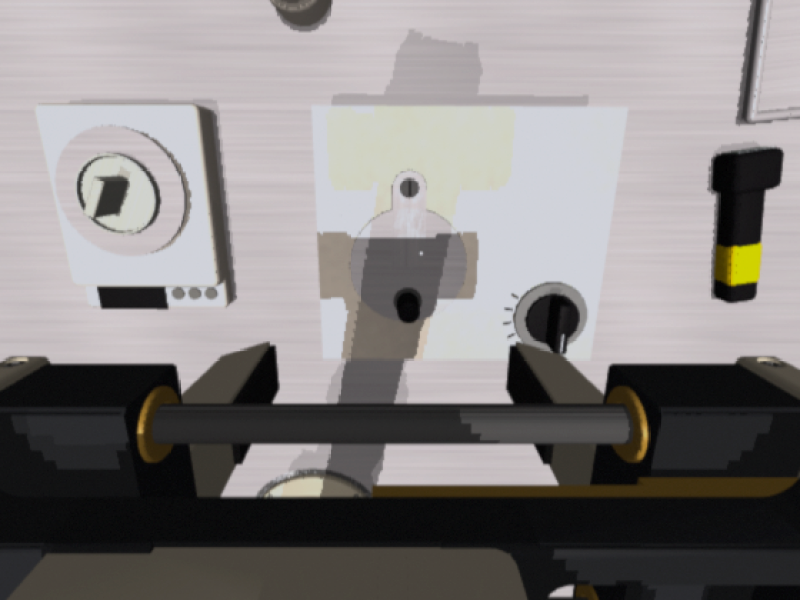

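The cover is concentric with the port: (.4868,−.1482) against (.4865,−.1485). The handle is at (408,305), the dial's bar points at the last tick (560,340), and the dish stands upright at (119,193). The gripper touches nothing, so I'm handing in.

```bash
python3 -c "
from bench import manip
manip.hand_in(); print(manip.current_clock())"
```

```text
the job is handed in; nothing more can be done
the job is handed in; nothing more can be done
```

The job is done and handed in at about 50 s of the 72 s allowed. I did the steps in the order asked: dial, cover open, dish to the pan, cover closed.

**What my last checks showed**
- **Dial:** it is at its end stop. The gap widened and the wrist moment rose at the end of the turn, and the pointer sits at the last tick.
- **Dish:** it stands upright on the pan, about 1.6 mm off centre. My last step down pressed about 10 N before I let go.
- **Cover:** it was pushed to its stop, where the force reached about 11 N. Its centre measured within 0.5 mm of the port's centre.
- **Bowl, jar and scanner:** the top pictures from start and end show almost no change around them.

**What did not go to plan or disagreed**
- **Gripping in the port:** the open fingers are too wide for it. I lowered them shut beside the tab, opened them there until they met the wall, and slid them over the tab.
- **First grip:** the first close call returned early with the fingers still 72 mm apart. A second one gripped the tab at 12 mm.
- **Camera positions:** the top and wrist cameras disagreed by 4–7 mm. I used the wrist camera's values, and the grips bore them out.
- **Cover stop:** it came at about −0.03 rad in my estimated frame instead of 0, within my measuring error.

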